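Clear the gauging lane and feed the tube that fits

TASK

A cleaning tamper has been left lying in the tube-gauging lane: first lift it out and lay it flat in the grey tool tray. Then gauge the two grey-capped white tubes, which look alike although one barrel is oversize, by sliding them upright along the plate through the lane's gate, gently, without forcing one that sticks: the tube that fits goes through the gate and fully home against the end stop, left standing there, and the oversize one is stood upright in the red crate. Leave the jar, the bottle and the beaker where they are.

Things in the scene. Friction and masses are not known exactly. Their poses are not given: they have to be found in the camera images.
- lane: Gauging lane, rigid, fixed to the bench: aluminium base plate 220 x 100 mm, 8 mm thick (x -60 to +160 mm), with a gate of two steel posts, two low rails and an end stop. Origin: centre of the gate at bench level; x points from the gate into the lane (tubes travel along +x), y across, z up. In front of the gate the plate is open.
- gate: The gate, fixed to the lane. Origin: its centre on top of the plate (8 mm above the bench); axes as the lane's. Two round steel posts, 22 mm diameter with blue backing, at lane x = 0, y = +-35 mm, 70 mm tall above the plate: a gap of 48 mm. The steel rails behind it are 14 mm high, inner faces at y = +-33 mm, x from 25 to 140 mm.
- lane_stop (a point): Foot of the blue end stop's flat face, mid-width, on top of the plate, 140 mm beyond the gate's origin along the lane's +x; axes as the lane's. The stop is rigid, 82 mm wide, 70 mm tall above the plate.
- tamper: Cleaning tamper, loose, 0.2 kg, 180 mm long; starts lying along the lane on its plate, rod through the gate, pad between the rails. Origin: mid-length at the underside; x along the rod to the pad, z up. White pad 24 x 40 x 56 mm (x 66 to 90 mm), steel rod 16 mm diameter, axis 30 mm above the underside (x -66 to 66), black grip 30 x 36 x 56 mm (x -90 to -60).
- tube_a: White tube standing loose on the bench, 132 mm tall, about 0.16 kg. Barrel 100 mm tall, about 48 mm diameter; grey round cap above it, 38 mm diameter, 32 mm tall. Origin: centre of the foot, z up. Of tube_a and tube_b one has a 45 mm barrel that passes the gate, the other a 51 mm barrel that does not; names do not tell which; caps and heights are equal.
- tube_b: The second white tube, described as tube_a; either of the two may be the one that fits.
- crate: Red open crate for rejects, fixed to the bench, 150 x 150 mm outside, 60 mm tall, walls 5 mm, floor 5 mm thick. Origin: centre of the underside, z up.
- tool_tray: Grey shallow tool tray, fixed to the bench, 260 mm (its x) by 130 mm (its y) outside, 25 mm tall, walls 5 mm, floor 5 mm thick. Origin: centre of the underside, z up.
- jar: Bystander: amber jar with white lid, 64 mm diameter, 60 mm tall, loose. Origin: centre of the foot.
- bottle: Bystander: amber bottle with black cap, 52 mm diameter, 100 mm tall, loose. Origin: centre of the foot.
- beaker: Bystander: open steel beaker, 70 mm diameter, 85 mm tall, loose. Origin: centre of the foot.
Not all that is in view belongs to the job. Leave any blue or pink look-alike of the tamper alone.

How it is judged (in metres and radians):
On the way, in this order (a step that is already met when the one before it is completed fails the run):
1. the tamper lies flat in the tool tray (x of tamper in the frame of tool_tray between -0.09 and 0.09 m and y of tamper in the frame of tool_tray between -0.06 and 0.06 m and z of tamper in the frame of tool_tray between -0.005 and 0.02 m and linear speed of tamper below 0.03 m/s and contact force between the fingers and tamper below 0.1 N), for 0.2 s.
2. the tube that fits passes between the gate posts, upright, its foot less than 20 mm above the plate (x of tube_b in the frame of lane between -0.015 and 0.015 m and y of tube_b in the frame of lane between -0.008 and 0.008 m and z of tube_b in the frame of lane between 0 and 0.028 m and angle between tube_b's own z axis and vertical below 0.15 rad), for 0.05 s.
At the end, for the whole second after the job is handed in: The tube that fits stands upright on the lane's plate within 5 mm of touching the end stop, the oversize tube stands upright on the floor of the red crate, the tamper lies flat on the floor of the tool tray, all released and at rest (x of tamper in the frame of tool_tray between -0.09 and 0.09 m and y of tamper in the frame of tool_tray between -0.06 and 0.06 m and z of tamper in the frame of tool_tray between -0.005 and 0.02 m and linear speed of each of tamper, tube_b, tube_a below 0.03 m/s and x of tube_b in the frame of lane between 0.1125 and 0.125 m and y of tube_b in the frame of lane between -0.013 and 0.013 m and z of tube_b in the frame of lane between 0.003 and 0.013 m and angle between tube_b's own z axis and vertical below 0.08 rad and x of tube_a in the frame of crate between -0.07 and 0.07 m and y of tube_a in the frame of crate between -0.07 and 0.07 m and z of tube_a in the frame of crate between 0 and 0.012 m and angle between tube_a's own z axis and vertical below 0.2 rad).
It fails at once if a tube is forced against the gate posts (over 45 N) (contact force between any of tube_a, tube_b and gate above 45 N).
It fails at once if the jar, bottle or beaker is pushed more than 20 mm or tipped (distance of any of jar, bottle, beaker from where it was at the start of the episode above 0.02 m or angle between any of jar, bottle, beaker's own z axis and vertical above 0.3 rad).
It also fails if it takes over 72 s, if anything falls off the work surface, if the arm or the gripper's body presses on something with over 40 N, if the wrist force passes 120 N, or if a joint passes its speed limit or range.

ROBOT

A 6-joint arm with a two-finger parallel gripper is mounted at the origin on the work surface. World frame = base frame: x ahead of the robot, y to its left, z up, the work surface at z = 0. Lengths are in mm, angles in rad, forces in N, time in s.
With the tool pointing down it reaches from about 350 to 925 mm from the base axis. Payload 6.4 kg.
Tool frame: the origin (TCP) lies midway between the tips of the shut fingers; the grasp point (between the pads) lies 19 mm behind it (env.tcp_to_grasp is the z of the grasp point in the tool frame, in mm); z points along the fingers, y is the line along which they close (so a half turn about z gives the same grasp; the last joint's range is limited). The gripper opens to 85 mm and grips with 20 to 120 N. Pads are 22 mm wide; open, the fingers measure 114 mm over their backs; the gripper's body (76 mm by 85 mm) begins 54 mm behind the grasp point. The pads swing forward as they close: fully open they stand 13 mm farther back than shut.
Start: joints at [1.159, 0.245, 1.558, -0, 1.339, -0.174], TCP at [153.114, 631.72, 231.29] pointing down, gripper open.
Joint ranges: [-3.13, 3.13], [-1.02, 2.26], [0.13, 2.54], [-0.95, 4.09], [0.21, 2.88], [-2.74, 2.74]. Speed limits (rad/s): [2.57, 2.57, 3.14, 3.14, 3.14, 3.14].

INTERFACE

Orientations are given as a rotation vector (axis times angle).
In Python, from cell import read_state, eyes, env gives the robot as it stands.
- The arm moves only by the tool carry_out, never from a script. Its argument "commands" is a list of rows, each an object with "gripper": the finger opening in m, from 0 to 0.0854; "xyz": the shift along the tool's x, y, z in m, a list of three; "roll": the turn about the tool's z in degrees. A call has 1 to 10 rows; each row is the pose to reach, as a shift and turn from the pose commanded when the call began, along the tool's axes at that moment; what a row does not reach only later rows make up. A row lasts 1/10 s, in which the tool goes at most 50 mm and 8.59 degrees, less where a joint would pass 70% of its speed; a pose out of reach is approached as far as the arm can. A call with a gripper value outside its range is refused whole. The fingers move at their own pace and stop on an object; "force" is the grip in N (left out, the last holds). Time passes only in rows, so rows that repeat a pose let the fingers close. It gives the time, the measured TCP pose, the force, the opening and the grip force at its end, in the units of the state.
- read_state(): the state, without advancing time (a new reading comes with each control period).
- eyes.camera(name): name is "scene" or "top" or "wrist"; returns a dict with "image" (400x640x3 uint8, blue, green, red), "fx", "fy", "cx", "cy" (pixels), "dist_coeffs" ([k1, k2, p1, p2, k3] as OpenCV has them; the pictures are not rectified), "cam_to_world" (4x4, takes a point from camera to world coordinates). Camera axes: x right, y up, looking along -z (the intrinsics and any distortion apply to the point x, -y, -z); pixel columns grow to the right and rows downward; lengths in mm; the calibration is good to about 2 mm. A picture is of the moment at which its call begins. There is no depth.
- env.sign_off(): hands the job in; it is judged then, once.
The state is a dict: "clock": time; "qpos": joint angles; "dq": joint speeds; "joint_torque": joint torques, N m; "tcp_pos": TCP position; "eef_rot": TCP orientation; "wrist_force": force on the tool from outside, world axes, zero at the start; "torque": the same for the moment, N m; "gripper_width": finger opening in mm; "grasp_force": force on a finger pad.
Only numpy, scipy, OpenCV 4.12 (cv2) and the standard library are available. Lean on these libraries where they do the work, as an engineer would, in place of code of your own. Each camera call takes 0.05 s, during which the arm holds its last target. There are 200 camera calls.

## Working session

There is one attempt and no reset: what is moved stays moved. The work goes in short steps, Python scripts to look and compute and a tool call to move; the robot and the scene stay as the last step left them, time stands still between calls to the robot, and variables do not carry over. Pictures are saved under pics/ and viewed, at most 10 in all, crops included, and the job is handed in when it is done.

Besides the shell and the picture viewer there is one more tool, called after "Request:" as name(argument=value, ...) on one line, values as JSON. carry_out: Moves the arm, as the interface text tells. Its arguments: {"type":"object","properties":{"commands":{"type":"array"},"force":{"type":"number"}},"required":["commands"]}

```bash
mkdir -p pics && ls && cat > h.py <<'E'
import numpy as np, cv2
from cell import read_state, eyes, env
def ray(c,u,v):
    K=np.array([[c["fx"],0,c["cx"]],[0,c["fy"],c["cy"]],[0,0,1.]])
    p=cv2.undistortPoints(np.array([[[u,v]]],float),K,np.array(c["dist_coeffs"],float))[0,0]
    T=np.array(c["cam_to_world"]); return T[:3,3],T[:3,:3]@np.array([p[0],-p[1],-1])
def onz(c,u,v,z):
    o,d=ray(c,u,v); return o+d*(z-o[2])/d[2]
def proj(c,P):
    K=np.array([[c["fx"],0,c["cx"]],[0,c["fy"],c["cy"]],[0,0,1.]])
    T=np.array(c["cam_to_world"]); q=(np.atleast_2d(P)-T[:3,3])@T[:3,:3]
    q=q*[1,-1,-1]; return cv2.projectPoints(q,np.zeros(3),np.zeros(3),K,np.array(c["dist_coeffs"],float))[0][:,0]
E
python3 - <<'E'
from h import *
for n in("top","scene"):
    c=eyes.camera(n); cv2.imwrite(f"pics/{n}0.png",c["image"]); np.save(f"{n}0.npy",c,allow_pickle=True)
    print(n,np.round(c["cam_to_world"],2).tolist(),c["fx"],c["cx"],c["cy"],c["dist_coeffs"])
print(read_state(),env.tcp_to_grasp)
E
```

```text
pics
top [[0.01, 1.0, -0.08, 381.11], [-1.0, 0.01, 0.01, 7.06], [0.01, 0.08, 1.0, 1405.63], [0.0, 0.0, 0.0, 1.0]] 470.2771728443705 324.04440825975155 203.2606796731074 [-0.00789794  0.          0.          0.          0.        ]
scene [[-0.21, -0.83, 0.51, 1105.69], [0.98, -0.18, 0.11, 126.28], [-0.0, 0.53, 0.85, 1029.2], [0.0, 0.0, 0.0, 1.0]] 461.0021434501848 319.009399777479 195.8718046087714 [-0.08530463  0.          0.          0.          0.        ]
{'clock': 0.1, 'qpos': array([ 1.15886615e+00,  2.45740611e-01,  1.55891289e+00,  1.64320218e-05,
        1.33870231e+00, -1.74116292e-01]), 'dq': array([-1.56589740e-03, -1.65626834e-03, -2.44701758e-03, -1.40188979e-03,
        3.12248876e-03, -6.40318074e-05]), 'joint_torque': array([-2.64171094e-04, -4.30664814e+01, -3.27132833e+01, -4.28611497e-05,
        2.79755623e-03,  1.72482214e-05]), 'tcp_pos': array([152.91961876, 631.2320358 , 230.28166306]), 'eef_rot': array([-3.72621067e-01, -3.11888684e+00,  2.64382574e-03]), 'wrist_force': array([-0.21827805,  0.38106894, -1.45082189]), 'torque': array([-0.00539276,  0.0110418 , -0.06793656]), 'grasp_force': 0.0, 'gripper_width': 85.4147107565285} -18.700000000000003
```

View pics/top0.png

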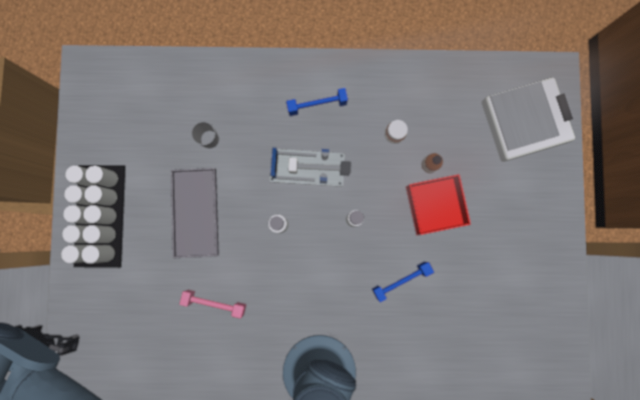

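View pics/scene0.png

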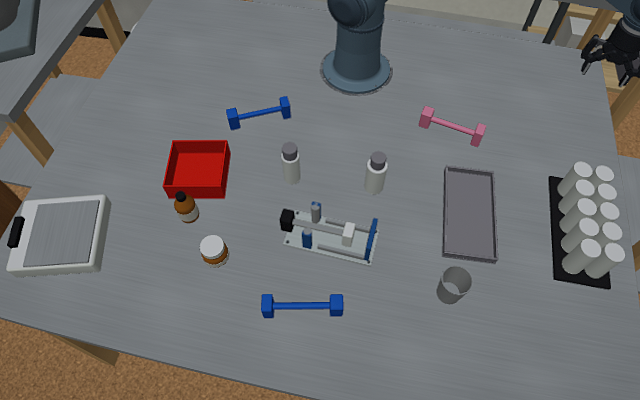

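The top view shows the lane at about (310,167), with the stop on the left at (275,163). The tamper's pad is at (293,165) and its grip at (345,168). The tray is at (195,213), the tubes at (277,224) and (356,218), the crate at (438,205), the beaker at (206,135), the jar at (397,130) and the bottle at (433,161). The scene view shows the same layout and confirms that the real tamper is the one in the lane; the blue and pink ones are look-alikes.

```bash
python3 - <<'E'
from h import *
c=np.load("top0.npy",allow_pickle=True).item(); s=np.load("scene0.npy",allow_pickle=True).item()
im=c["image"]; hsv=cv2.cvtColor(im,cv2.COLOR_BGR2HSV)
def comps(m,box,z,name,mina=6):
    x0,y0,x1,y1=box; k=np.zeros_like(m); k[y0:y1,x0:x1]=m[y0:y1,x0:x1]
    for ct in cv2.findContours(k,cv2.RETR_EXTERNAL,cv2.CHAIN_APPROX_NONE)[0]:
        (u,v),(w,h),a=cv2.minAreaRect(ct)
        if len(ct)>=mina: print(name,np.round([u,v,w,h,a],1),np.round(onz(c,u,v,z)[:2]))
blue=cv2.inRange(hsv,(100,120,40),(130,255,255))
comps(blue,(262,140,360,195),78,"blue")
comps(cv2.inRange(hsv,(0,0,0),(180,255,70)),(336,155,362,180),64,"grip")
comps(cv2.inRange(hsv,(0,0,215),(180,60,255)),(285,155,302,175),64,"pad")
red=cv2.inRange(hsv,(0,150,60),(8,255,255))|cv2.inRange(hsv,(172,150,60),(180,255,255))
comps(red,(395,165,480,245),60,"crate")
for n,b in(("tubeL",(262,208,292,240)),("tubeR",(342,205,370,232))):
    comps(cv2.inRange(hsv,(0,0,190),(180,60,255)),b,100,n)
g=cv2.cvtColor(im,cv2.COLOR_BGR2GRAY)
t=cv2.inRange(hsv,(120,5,50),(180,60,130)); comps(t,(160,160,230,265),25,"tray",60)
cv2.imwrite("pics/crop.png",cv2.resize(im[125:265,160:480],None,fx=2.5,fy=2.5,interpolation=cv2.INTER_CUBIC))
E
```

```text
blue [273.5 161.5   3.7  27.1   4.8] [603. 135.]
crate [438.9 205.5  48.6  52.8  79.8] [ 483. -341.]
tray [194.2 212.8  89.4  47.2  88.1] [458. 370.]
```

View pics/crop.png

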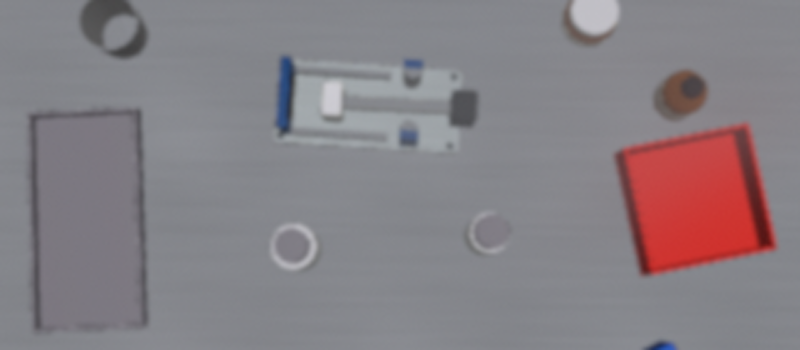

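The crop shows the lane gate's centre at crop (410,103), the rod's line running from (330,99) to (462,107), the left tube at (293,246), and the right tube at (490,232) with a thinner ring. The tray centre is at about (88,218) and the crate centre at about (695,200).

```bash
python3 - <<'E'
from h import *
from scipy.spatial.transform import Rotation as R
c=np.load("top0.npy",allow_pickle=True).item()
f=lambda u,v,z:onz(c,u/2.5+160,v/2.5+125,z)[:2]
P={"postA":(413,70,78),"postB":(408,132,78),"stop":(286,94,78),"pad":(331,100,64),"grip":(463,108,64),"rod1":(345,102,46),"rod2":(448,106,46),"tubeL":(292,246,110),"tubeR":(490,231.5,110),"capL":(293,244,132),"capR":(491,231,132)}
for n,p in P.items(): print(n,np.round(f(*p)))
a,b=f(*P["rod2"]),f(*P["rod1"]); print("rod angle deg",np.degrees(np.arctan2(*(b-a)[::-1])))
s=read_state(); print(s["tcp_pos"],R.from_rotvec(s["eef_rot"]).as_matrix().round(3).tolist())
E
```

```text
postA [630. -12.]
postB [558.  -7.]
stop [600. 132.]
pad [596.  82.]
grip [588. -70.]
rod1 [597.  66.]
rod2 [593. -54.]
tubeL [426. 120.]
tubeR [444. -98.]
capL [428. 117.]
capR [444. -97.]
rod angle deg 88.30957491035181
[152.91961876 631.2320358  230.28166306] [[-0.972, 0.236, -0.001], [0.236, 0.972, -0.002], [0.0, -0.002, -1.0]]
```

Request:
carry_out(commands=[{"xyz":[-0.572,-0.48,-0.05],"roll":78,"gripper":0.0854},{"xyz":[-0.572,-0.48,-0.05],"roll":78,"gripper":0.0854},{"xyz":[-0.572,-0.48,-0.05],"roll":78,"gripper":0.0854},{"xyz":[-0.572,-0.48,-0.05],"roll":78,"gripper":0.0854},{"xyz":[-0.572,-0.48,-0.05],"roll":78,"gripper":0.0854},{"xyz":[-0.572,-0.48,-0.05],"roll":78,"gripper":0.0854},{"xyz":[-0.572,-0.48,-0.05],"roll":78,"gripper":0.0854},{"xyz":[-0.572,-0.48,-0.05],"roll":78,"gripper":0.0854},{"xyz":[-0.572,-0.48,-0.05],"roll":78,"gripper":0.0854},{"xyz":[-0.572,-0.48,-0.05],"roll":78,"gripper":0.0854}])

```text
clock: 1.1
tcp_pos: [449.6, 228.2, 264.6]
eef_rot: [-2.256, -2.186, 0.0]
wrist_force: [0.7, 1.3, -1.2]
gripper_width: 85.0
grasp_force: 0.0
```

```bash
cat >> h.py <<'E'
from scipy.spatial.transform import Rotation as R
def to(x,y,z,ang=None,nz=0):
    "shift/roll to TCP target; ang=wanted heading (deg) of tool y in world"
    s=read_state(); M=R.from_rotvec(s["eef_rot"]).as_matrix(); a=np.degrees(np.arctan2(M[1,1],M[0,1]))
    d=M.T@(np.array([x,y,z])-s["tcp_pos"])/1000
    r=0 if ang is None else -((ang-a+90)%180-90)
    print("tcp",s["tcp_pos"].round(1),"yang",round(a,2),"q6",s["qpos"][5].round(2),"t",round(s["clock"],2),"w",round(s["gripper_width"],1),"-> xyz",d.round(4).tolist(),"roll",round(r,2))
E
python3 -c "
from h import *
to(596,35,280,-2)"
```

```text
tcp [449.6 228.2 264.6] yang -1.78 q6 0.28 t 1.1 w 85.0 -> xyz [-0.1885, 0.1524, -0.0154] roll 0.22
```

Request:
carry_out(commands=[{"xyz":[-0.18,0.145,-0.015],"roll":0,"gripper":0.0854},{"xyz":[-0.18,0.145,-0.015],"roll":0,"gripper":0.0854},{"xyz":[-0.18,0.145,-0.015],"roll":0,"gripper":0.0854},{"xyz":[-0.18,0.145,-0.015],"roll":0,"gripper":0.0854},{"xyz":[-0.18,0.145,-0.015],"roll":0,"gripper":0.0854},{"xyz":[-0.18,0.145,-0.015],"roll":0,"gripper":0.0854},{"xyz":[-0.18,0.145,-0.015],"roll":0,"gripper":0.0854}])

```text
clock: 1.8
tcp_pos: [588.5, 45.7, 279.0]
eef_rot: [-2.253, -2.187, 0.001]
wrist_force: [-0.3, 0.1, 0.2]
gripper_width: 85.7
grasp_force: 0.0
```

```bash
python3 -c "
from h import *
to(596,35,280,-2)
c=eyes.camera('wrist'); np.save('w1.npy',c,allow_pickle=True); cv2.imwrite('pics/w1.png',c['image']); print(np.round(c['cam_to_world'],2).tolist(),c['fx'])"
```

```text
tcp [588.5  45.7 279. ] yang -1.69 q6 -0.09 t 1.8 w 85.7 -> xyz [-0.0105, 0.0078, -0.0011] roll 0.31
[[1.0, 0.03, 0.01, 590.47], [-0.03, 0.96, 0.29, 119.66], [-0.0, -0.29, 0.96, 421.6], [0.0, 0.0, 0.0, 1.0]] 321.57789680101513
```

View pics/w1.png

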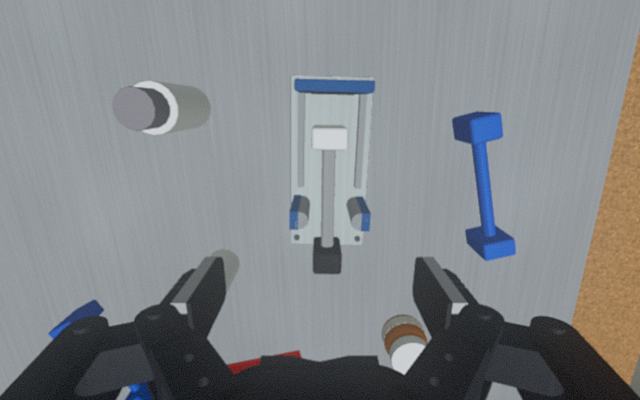

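The wrist view shows the rod running from (329,155) to (327,235). The pad is at (329,137), the stop's top edge lies along row 86 between x=294 and 375, and the posts are at (300,212) and (358,212). The near plate corners are at (291,244) and (366,244).

```bash
python3 - <<'E'
from h import *
c=np.load("w1.npy",allow_pickle=True).item(); hsv=cv2.cvtColor(c["image"],cv2.COLOR_BGR2HSV)
g=cv2.cvtColor(c["image"],cv2.COLOR_BGR2GRAY)
for r in(165,185,205,225): print(r,g[r,310:348].tolist())
for n,p in {"n1":(291,244,8),"n2":(366,244,8),"f1":(291.5,76,8),"f2":(375,77,8),"stopL":(296,92,78),"stopR":(374.5,93,78)}.items(): print(n,onz(c,*p).round(1))
for n,p in {"rod a":(329,158),"rod b":(327.2,232)}.items(): print(n,onz(c,*p,46).round(1))
m=cv2.inRange(hsv,(100,120,40),(130,255,255)); m[:,:280]=0; m[:,385:]=0; m[:60]=0; m[250:]=0
for ct in cv2.findContours(m,cv2.RETR_EXTERNAL,cv2.CHAIN_APPROX_NONE)[0]:
    print("blue",cv2.boundingRect(ct))
E
```

```text
165 [184, 185, 185, 186, 185, 184, 185, 182, 181, 183, 182, 170, 143, 137, 151, 155, 155, 158, 155, 158, 156, 156, 156, 154, 151, 171, 184, 182, 183, 180, 178, 181, 183, 184, 185, 184, 183, 182]
185 [186, 187, 186, 187, 183, 185, 185, 183, 184, 183, 181, 159, 132, 141, 154, 156, 158, 154, 157, 153, 155, 155, 157, 145, 152, 173, 182, 182, 181, 181, 181, 185, 184, 184, 185, 185, 182, 179]
205 [169, 186, 182, 181, 183, 186, 185, 184, 181, 183, 178, 148, 132, 145, 154, 158, 157, 154, 154, 156, 155, 156, 151, 155, 175, 184, 179, 182, 181, 179, 180, 181, 180, 186, 185, 183, 150, 104]
225 [181, 182, 181, 180, 180, 183, 181, 182, 184, 180, 164, 139, 133, 152, 156, 153, 156, 157, 155, 153, 155, 154, 146, 156, 171, 180, 181, 180, 181, 181, 181, 179, 184, 184, 184, 180, 180, 181]
n1 [544.9 -67.6   8. ]
n2 [649.9 -70.6   8. ]
f1 [557.5 152.3   8. ]
f2 [657.9 148.2   8. ]
stopL [566.8 131.5  78. ]
stopR [646.3 128.2  78. ]
rod a [599.6  58.1  46. ]
rod b [595.5 -35.3  46. ]
blue (296, 228, 1, 1)
blue (362, 213, 8, 18)
blue (290, 211, 7, 18)
blue (295, 79, 80, 14)
```

```bash
python3 -c "
from h import *
to(598,24,27,-2.5)"
```

```text
tcp [588.2  46.5 279.1] yang -1.61 q6 -0.09 t 1.85 w 85.7 -> xyz [-0.0224, 0.0108, 0.2521] roll 0.89
```

Request:
carry_out(commands=[{"xyz":[-0.0225,0.011,0.05],"roll":0.9,"gripper":0.06},{"xyz":[-0.0225,0.011,0.1],"roll":0.9,"gripper":0.06},{"xyz":[-0.0225,0.011,0.15],"roll":0.9,"gripper":0.06},{"xyz":[-0.0225,0.011,0.19],"roll":0.9,"gripper":0.06},{"xyz":[-0.0225,0.011,0.22],"roll":0.9,"gripper":0.06},{"xyz":[-0.0225,0.011,0.24],"roll":0.9,"gripper":0.06},{"xyz":[-0.0225,0.011,0.2515],"roll":0.9,"gripper":0.06},{"xyz":[-0.0225,0.011,0.2515],"roll":0.9,"gripper":0.06}], force=60)

```text
clock: 2.65
tcp_pos: [597.6, 24.4, 26.8]
eef_rot: [-2.266, -2.172, 0.003]
wrist_force: [-1.1, -0.9, -0.2]
gripper_width: 60.3
grasp_force: 0.0
```

```bash
python3 -c "
from h import *
to(598,24,27,-2.5)"
```

```text
tcp [597.6  24.4  26.8] yang -2.44 q6 -0.11 t 2.65 w 60.3 -> xyz [-0.0004, 0.0004, -0.0002] roll 0.06
```

Close, then lift.

Request:
carry_out(commands=[{"xyz":[0,0,0],"roll":0,"gripper":0.005},{"xyz":[0,0,0],"roll":0,"gripper":0.005},{"xyz":[0,0,0],"roll":0,"gripper":0.005},{"xyz":[0,0,0],"roll":0,"gripper":0.005},{"xyz":[0,0,0],"roll":0,"gripper":0.005},{"xyz":[0,0,-0.02],"roll":0,"gripper":0.005},{"xyz":[0,0,-0.05],"roll":0,"gripper":0.005},{"xyz":[0,0,-0.09],"roll":0,"gripper":0.005},{"xyz":[0,0,-0.13],"roll":0,"gripper":0.005},{"xyz":[0,0,-0.16],"roll":0,"gripper":0.005}], force=60)

```text
clock: 3.65
tcp_pos: [599.7, 23.1, 190.9]
eef_rot: [2.269, 2.17, 0.003]
wrist_force: [0.4, 0.4, -1.5]
gripper_width: 13.3
grasp_force: 58.8
```

```bash
python3 -c "
from h import *
to(458,370,187,90)
M=R.from_rotvec(read_state()['eef_rot']).as_matrix();print(M.round(2).tolist(), read_state()['qpos'].round(2))"
```

```text
tcp [599.7  23.1 190.9] yang -2.53 q6 -0.11 t 3.65 w 13.3 -> xyz [0.3403, -0.1569, 0.0034] roll 87.47
[[0.04, 1.0, 0.0], [1.0, -0.04, -0.0], [-0.0, 0.0, -1.0]] [-0.15  0.17  1.72  0.    1.25 -0.11]
```

Request:
carry_out(commands=[{"xyz":[0.34,-0.175,0],"roll":-94,"gripper":0.005},{"xyz":[0.34,-0.175,0],"roll":-94,"gripper":0.005},{"xyz":[0.34,-0.175,0],"roll":-94,"gripper":0.005},{"xyz":[0.34,-0.175,0],"roll":-94,"gripper":0.005},{"xyz":[0.34,-0.175,0],"roll":-94,"gripper":0.005},{"xyz":[0.34,-0.175,0],"roll":-94,"gripper":0.005},{"xyz":[0.34,-0.175,0],"roll":-94,"gripper":0.005},{"xyz":[0.34,-0.175,0],"roll":-94,"gripper":0.005},{"xyz":[0.34,-0.175,0],"roll":-94,"gripper":0.005},{"xyz":[0.34,-0.175,0],"roll":-94,"gripper":0.005}])

```text
clock: 4.65
tcp_pos: [438.2, 371.5, 187.8]
eef_rot: [-0.167, -3.137, 0.001]
wrist_force: [0.1, -0.2, -2.0]
gripper_width: 13.3
grasp_force: 58.9
```

Request:
carry_out(commands=[{"xyz":[0,0,0],"roll":0,"gripper":0.005},{"xyz":[0,0,0],"roll":0,"gripper":0.005},{"xyz":[0,0,0],"roll":0,"gripper":0.005}])

```text
clock: 4.95
tcp_pos: [439.4, 370.2, 188.1]
eef_rot: [-0.184, -3.136, 0.0]
wrist_force: [-0.6, -1.6, -1.7]
gripper_width: 13.6
grasp_force: 58.9
```

```bash
python3 -c "
from h import *
to(439,370,27,92)
c=eyes.camera('scene'); im=c['image'][70:300,330:640]; cv2.imwrite('pics/s1.png',cv2.resize(im,None,fx=2.5,fy=2.5))"
```

```text
tcp [439.4 370.2 188.1] yang 83.27 q6 -0.95 t 4.95 w 13.6 -> xyz [0.0003, -0.0003, 0.1611] roll -8.73
```

View pics/s1.png

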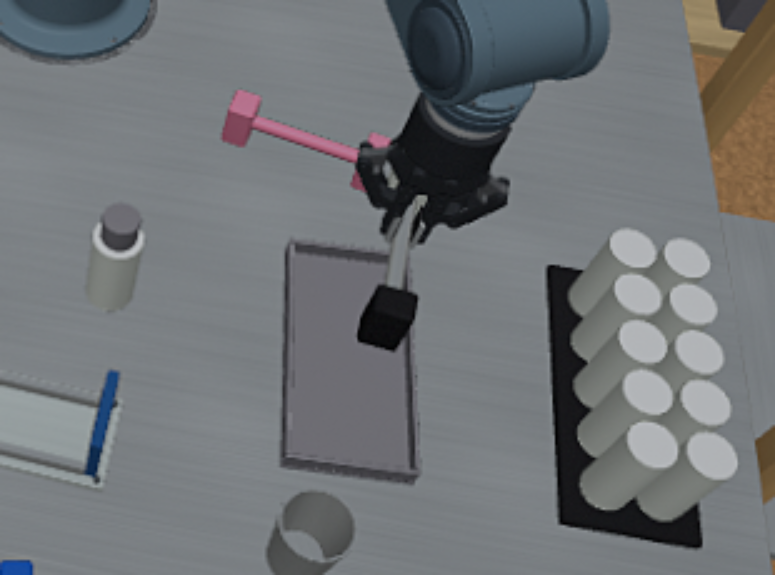

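The scene view shows the tamper held firmly, with the grip end in front over the tray. I'll lower it now.

Request:
carry_out(commands=[{"xyz":[0,0,0.04],"roll":-8,"gripper":0.005},{"xyz":[0,0,0.08],"roll":-8.5,"gripper":0.005},{"xyz":[0,0,0.12],"roll":-8.5,"gripper":0.005},{"xyz":[0,0,0.14],"roll":-8.5,"gripper":0.005},{"xyz":[0,0,0.15],"roll":-8.5,"gripper":0.005},{"xyz":[0,0,0.156],"roll":-8.5,"gripper":0.005},{"xyz":[0,0,0.161],"roll":-8.5,"gripper":0.005},{"xyz":[0,0,0.163],"roll":-8.5,"gripper":0.005},{"xyz":[0,0,0.163],"roll":-8.5,"gripper":0.005}])

```text
clock: 5.9
tcp_pos: [440.4, 371.1, 26.9]
eef_rot: [-0.052, 3.139, 0.001]
wrist_force: [-0.5, -1.1, 3.2]
gripper_width: 13.4
grasp_force: 59.4
```

Request:
carry_out(commands=[{"xyz":[0,0,0],"gripper":0.005,"roll":0},{"xyz":[0,0,0],"gripper":0.02,"roll":0},{"xyz":[0,0,0],"gripper":0.045,"roll":0},{"xyz":[0,0,0],"gripper":0.045,"roll":0},{"xyz":[0,0,-0.03],"gripper":0.045,"roll":0},{"xyz":[0,0,-0.08],"gripper":0.045,"roll":0},{"xyz":[0,0,-0.13],"gripper":0.08,"roll":0},{"xyz":[0,0,-0.18],"gripper":0.08,"roll":0},{"xyz":[0,0,-0.21],"gripper":0.08,"roll":0},{"xyz":[0,0,-0.21],"gripper":0.08,"roll":0}])

```text
clock: 6.9
tcp_pos: [442.0, 372.1, 241.7]
eef_rot: [-0.053, 3.131, 0.009]
wrist_force: [0.0, -0.1, -0.1]
gripper_width: 80.6
grasp_force: 0.0
```

```bash
python3 -c "
from h import *
to(427,119,230,0)
c=eyes.camera('wrist'); cv2.imwrite('pics/w2.png',c['image']); np.save('w2.npy',c,allow_pickle=True); print(np.round(c['cam_to_world'],2)[:3].tolist())"
```

```text
tcp [442.  372.1 241.7] yang 91.93 q6 -1.1 t 6.9 w 80.6 -> xyz [0.0236, -0.2526, 0.0101] roll -88.07
[[-0.03, -0.95, -0.3, 365.84], [1.0, -0.03, -0.02, 368.63], [0.01, -0.3, 0.95, 383.52]]
```

View pics/w2.png

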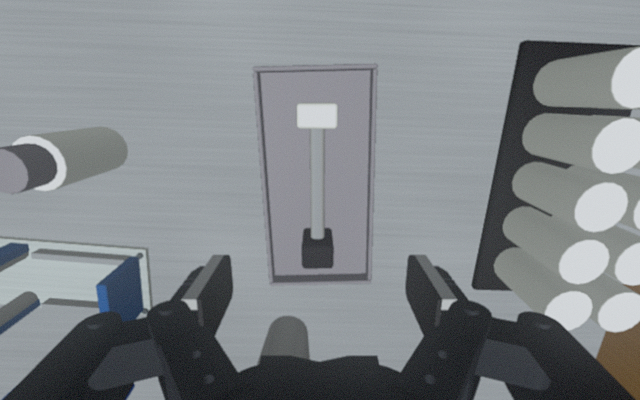

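The tamper lies flat in the tray, with its pad at (317,117) and grip at (317,248), well inside the walls. Next is the tubes: I'll get the left tube's diameter and position from w1, then hover over it.

```bash
python3 - <<'E'
from h import *
c=np.load("w1.npy",allow_pickle=True).item(); hsv=cv2.cvtColor(c["image"],cv2.COLOR_BGR2HSV)
m=cv2.inRange(hsv,(0,0,205),(180,50,255)); m[:,:100]=0; m[:,225:]=0; m[:60]=0;m[150:]=0
ct=max(cv2.findContours(m,cv2.RETR_EXTERNAL,cv2.CHAIN_APPROX_NONE)[0],key=len)
print(cv2.boundingRect(ct))
P=np.array([onz(c,*p[0],100)[:2] for p in cv2.convexHull(ct)])
# keep visible outer rim side only: points far from camera
o=np.array(c["cam_to_world"])[:2,3]; print(P.round(0).tolist()); 
ctr,r=cv2.minEnclosingCircle(P.astype(np.float32)); print("circ",ctr,r)
# barrel silhouette width vs. column: body edges
g=c["image"].mean(2)
print(g[60:160,195].astype(int).tolist())
to(427,119,240,0)
E
```

```text
(136, 82, 41, 52)
[[433.0, 144.0], [438.0, 143.0], [439.0, 142.0], [444.0, 138.0], [448.0, 134.0], [451.0, 130.0], [452.0, 122.0], [451.0, 112.0], [449.0, 109.0], [447.0, 105.0], [440.0, 99.0], [436.0, 97.0], [430.0, 97.0], [425.0, 97.0], [417.0, 99.0], [417.0, 142.0], [418.0, 143.0], [420.0, 143.0], [424.0, 144.0]]
circ (428.3377685546875, 120.44615173339844) 24.256162643432617
[153, 156, 151, 153, 153, 155, 155, 154, 153, 152, 153, 156, 153, 155, 157, 153, 153, 155, 151, 156, 154, 156, 153, 155, 155, 156, 150, 144, 128, 127, 125, 124, 124, 123, 125, 125, 122, 124, 122, 125, 126, 127, 123, 124, 125, 130, 126, 128, 130, 133, 131, 133, 132, 132, 131, 137, 133, 135, 132, 138, 136, 138, 134, 134, 131, 134, 135, 141, 150, 157, 157, 157, 156, 149, 156, 153, 159, 153, 154, 156, 154, 156, 158, 157, 154, 156, 153, 155, 156, 153, 151, 154, 155, 153, 152, 155, 155, 153, 154, 153]
tcp [440.5 371.3 238.1] yang 91.92 q6 -1.1 t 6.95 w 79.9 -> xyz [0.022, -0.2517, -0.0027] roll -88.08
```

Request:
carry_out(commands=[{"xyz":[0.021,-0.25,0],"roll":92,"gripper":0.075},{"xyz":[0.021,-0.25,0],"roll":92,"gripper":0.075},{"xyz":[0.021,-0.25,0],"roll":92,"gripper":0.075},{"xyz":[0.021,-0.25,0],"roll":92,"gripper":0.075},{"xyz":[0.021,-0.25,0],"roll":92,"gripper":0.075},{"xyz":[0.021,-0.25,0],"roll":92,"gripper":0.075},{"xyz":[0.021,-0.25,0],"roll":92,"gripper":0.075},{"xyz":[0.021,-0.25,0],"roll":92,"gripper":0.075},{"xyz":[0.021,-0.25,0],"roll":92,"gripper":0.075},{"xyz":[0.021,-0.25,0],"roll":92,"gripper":0.075}])

```text
clock: 7.95
tcp_pos: [425.6, 119.9, 232.9]
eef_rot: [-2.108, -2.325, 0.004]
wrist_force: [0.7, -0.1, 0.3]
gripper_width: 75.0
grasp_force: 0.0
```

Request:
carry_out(commands=[{"xyz":[0,0,0.02],"roll":0,"gripper":0.075},{"xyz":[0,0,0.04],"roll":0,"gripper":0.075},{"xyz":[0,0,0.04],"roll":0,"gripper":0.075}])

```text
clock: 8.25
tcp_pos: [423.6, 119.9, 190.5]
eef_rot: [-2.098, -2.329, 0.01]
wrist_force: [-0.0, 0.7, -0.3]
gripper_width: 75.0
grasp_force: 0.0
```

```bash
python3 - <<'E'
from h import *
to(428,120.5,76,0)
c=eyes.camera('wrist'); cv2.imwrite('pics/w3.png',c['image']); np.save('w3.npy',c,allow_pickle=True)
print(proj(c,[[428,120.5,132],[428,120.5,100],[600,-9,8],[600,-9,78]]).round(0).tolist())
E
```

```text
tcp [423.6 119.9 190.5] yang 5.97 q6 -0.09 t 8.25 w 75.0 -> xyz [0.0, 0.0055, 0.1145] roll 5.97
[[327.0, 220.0], [327.0, 205.0], [460.0, 302.0], [490.0, 345.0]]
```

View pics/w3.png

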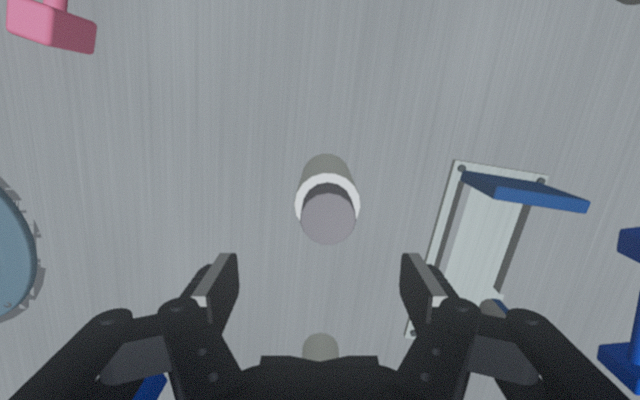

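The cap top is at (328,219) and the ring centre at (327,203), which matches my projection, so tube L is at (428,120).

Request:
carry_out(commands=[{"xyz":[0,0.0055,0.02],"roll":6,"gripper":0.075},{"xyz":[0,0.0055,0.06],"roll":6,"gripper":0.075},{"xyz":[0,0.0055,0.095],"roll":6,"gripper":0.075},{"xyz":[0,0.0055,0.1145],"roll":6,"gripper":0.075},{"xyz":[0,0.0055,0.1145],"roll":6,"gripper":0.075},{"xyz":[0,0.0055,0.1145],"roll":6,"gripper":0.03},{"xyz":[0,0.0055,0.1145],"roll":6,"gripper":0.03},{"xyz":[0,0.0055,0.1145],"roll":6,"gripper":0.03},{"xyz":[0,0.0055,0.1145],"roll":6,"gripper":0.03},{"xyz":[0,0.0055,0.1145],"roll":6,"gripper":0.03}], force=25)

```text
clock: 9.3
tcp_pos: [433.6, 120.7, 82.6]
eef_rot: [2.22, 2.219, 0.004]
wrist_force: [-0.2, -0.7, 6.6]
gripper_width: 50.2
grasp_force: 26.1
```

```bash
python3 -c "
from h import *
to(483,-341,200)"
```

```text
tcp [433.6 120.7  82.6] yang -0.02 q6 0.02 t 9.3 w 50.2 -> xyz [-0.4616, 0.05, -0.1173] roll 0
```

The width is 50.2 mm, so the left tube is the oversize one. It goes to the crate, lifted high enough to clear the other tube.

Request:
carry_out(commands=[{"xyz":[0,0,-0.01],"roll":0,"gripper":0.03},{"xyz":[0,0,-0.05],"roll":0,"gripper":0.03},{"xyz":[0,0,-0.1],"roll":0,"gripper":0.03},{"xyz":[0,0,-0.15],"roll":0,"gripper":0.03},{"xyz":[0,0,-0.18],"roll":0,"gripper":0.03},{"xyz":[-0.04,0.005,-0.18],"roll":0,"gripper":0.03},{"xyz":[-0.09,0.01,-0.18],"roll":0,"gripper":0.03},{"xyz":[-0.14,0.015,-0.18],"roll":0,"gripper":0.03},{"xyz":[-0.18,0.02,-0.18],"roll":0,"gripper":0.03},{"xyz":[-0.22,0.025,-0.18],"roll":0,"gripper":0.03}], force=35)

```text
clock: 10.3
tcp_pos: [456.8, -101.3, 261.5]
eef_rot: [2.222, 2.219, 0.001]
wrist_force: [1.3, 1.2, -0.4]
gripper_width: 49.7
grasp_force: 36.8
```

```bash
python3 -c "
from h import *
to(483,-341,255)"
```

```text
tcp [ 456.8 -101.3  261.5] yang -0.06 q6 -0.46 t 10.3 w 49.7 -> xyz [-0.2397, 0.0264, 0.0067] roll 0
```

Request:
carry_out(commands=[{"xyz":[-0.05,0.006,0],"roll":0,"gripper":0.03},{"xyz":[-0.1,0.012,0],"roll":0,"gripper":0.03},{"xyz":[-0.15,0.018,0],"roll":0,"gripper":0.03},{"xyz":[-0.2,0.024,0],"roll":0,"gripper":0.03},{"xyz":[-0.24,0.027,0],"roll":0,"gripper":0.03},{"xyz":[-0.24,0.027,0],"roll":0,"gripper":0.03},{"xyz":[-0.24,0.027,0],"roll":0,"gripper":0.03}])

```text
clock: 11.0
tcp_pos: [483.6, -340.0, 260.8]
eef_rot: [-2.223, -2.219, -0.0]
wrist_force: [0.4, -0.6, -0.8]
gripper_width: 49.5
grasp_force: 36.8
```

```bash
python3 - <<'E'
from h import *
to(483,-341,90)
c=eyes.camera('scene'); cv2.imwrite('pics/s2.png',cv2.resize(c['image'][90:270,130:400],None,fx=2.9,fy=2.9))
E
```

```text
tcp [ 483.6 -340.   260.8] yang -0.11 q6 -0.8 t 11.0 w 49.5 -> xyz [-0.0011, -0.0006, 0.1708] roll 0
```

View pics/s2.png

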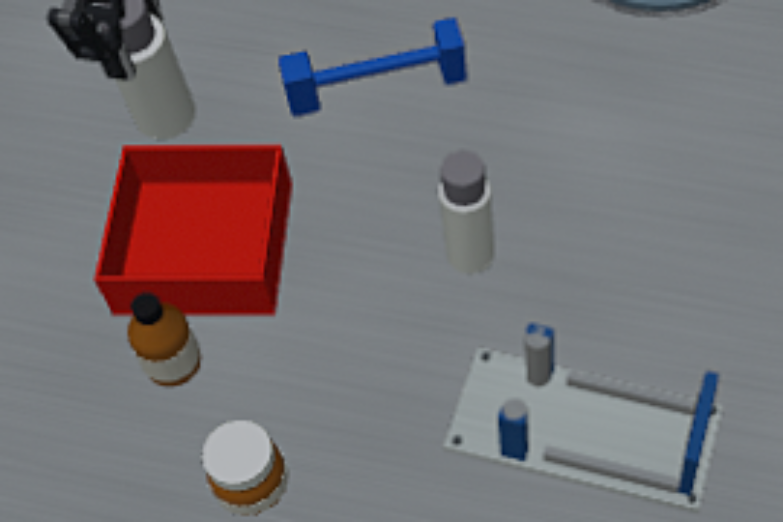

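The tube hangs upright near (160,70) in the crop, the crate below it is empty, and the second tube stands at (467,210). I'll lower the held tube into the crate.

Request:
carry_out(commands=[{"xyz":[0,0,0.04],"roll":0,"gripper":0.03},{"xyz":[0,0,0.08],"roll":0,"gripper":0.03},{"xyz":[0,0,0.12],"roll":0,"gripper":0.03},{"xyz":[0,0,0.15],"roll":0,"gripper":0.03},{"xyz":[0,0,0.163],"roll":0,"gripper":0.03},{"xyz":[0,0,0.169],"roll":0,"gripper":0.03},{"xyz":[0,0,0.171],"roll":0,"gripper":0.03},{"xyz":[0,0,0.171],"roll":0,"gripper":0.03}])

```text
clock: 11.85
tcp_pos: [484.9, -340.0, 91.4]
eef_rot: [2.219, 2.219, -0.0]
wrist_force: [0.1, -0.2, -0.9]
gripper_width: 49.7
grasp_force: 36.8
```

Request:
carry_out(commands=[{"xyz":[0,0,0.002],"roll":0,"gripper":0.03},{"xyz":[0,0,0.004],"roll":0,"gripper":0.03},{"xyz":[0,0,0.005],"roll":0,"gripper":0.03},{"xyz":[0,0,0.005],"roll":0,"gripper":0.03}])

```text
clock: 12.25
tcp_pos: [484.9, -341.1, 87.7]
eef_rot: [2.219, 2.219, -0.002]
wrist_force: [-3.1, 1.3, 9.7]
gripper_width: 49.9
grasp_force: 37.9
```

It has touched the floor. Release and rise.

Request:
carry_out(commands=[{"xyz":[0,0,0],"roll":0,"gripper":0.055},{"xyz":[0,0,0],"roll":0,"gripper":0.065},{"xyz":[0,0,0],"roll":0,"gripper":0.065},{"xyz":[0,0,-0.02],"roll":0,"gripper":0.065},{"xyz":[0,0,-0.06],"roll":0,"gripper":0.065},{"xyz":[0,0,-0.11],"roll":0,"gripper":0.065},{"xyz":[0,0,-0.14],"roll":0,"gripper":0.065},{"xyz":[0,0,-0.14],"roll":0,"gripper":0.065}])

```text
clock: 13.05
tcp_pos: [486.2, -341.5, 231.0]
eef_rot: [2.214, 2.213, -0.0]
wrist_force: [0.3, 0.5, 0.7]
gripper_width: 64.8
grasp_force: 0.0
```

```bash
python3 - <<'E'
from h import *
to(438,-97,220,0)
c=eyes.camera('wrist'); hsv=cv2.cvtColor(c["image"],cv2.COLOR_BGR2HSV)
print(proj(c,[[484,-341,137],[484,-341,105],[444,-97,100]]).round(0).tolist())
m=cv2.inRange(hsv,(0,0,205),(180,50,255))
for ct in cv2.findContours(m,cv2.RETR_EXTERNAL,cv2.CHAIN_APPROX_NONE)[0]:
    if len(ct)>30: print(cv2.boundingRect(ct))
cv2.imwrite('pics/w4.png',c['image'])
E
```

```text
tcp [ 486.2 -341.5  231. ] yang -0.01 q6 -0.8 t 13.05 w 64.8 -> xyz [0.2446, -0.0484, 0.0087] roll -0.01
[[316.0, 202.0], [316.0, 191.0], [254.0, -168.0]]
(447, 366, 17, 34)
(529, 299, 64, 21)
(282, 163, 58, 43)
(534, 17, 62, 67)
```

View pics/w4.png

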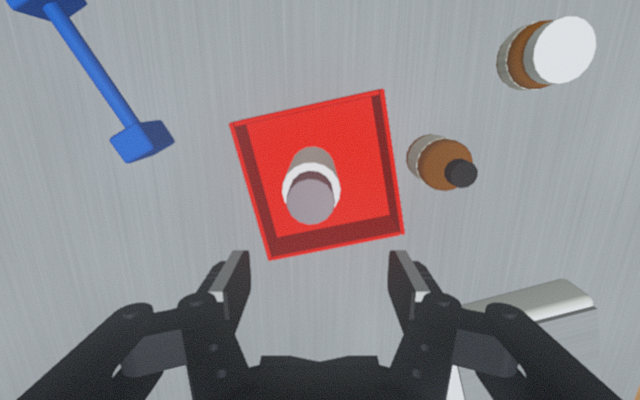

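The oversize tube stands upright in the crate, with its cap at (310,200). Next I'll hover over tube R.

Request:
carry_out(commands=[{"xyz":[0.05,-0.01,0],"roll":0,"gripper":0.075},{"xyz":[0.1,-0.02,0],"roll":0,"gripper":0.075},{"xyz":[0.15,-0.03,0],"roll":0,"gripper":0.075},{"xyz":[0.2,-0.04,0],"roll":0,"gripper":0.075},{"xyz":[0.244,-0.046,0],"roll":0,"gripper":0.075},{"xyz":[0.244,-0.046,0.02],"roll":0,"gripper":0.075},{"xyz":[0.244,-0.046,0.02],"roll":0,"gripper":0.075},{"xyz":[0.244,-0.046,0.02],"roll":0,"gripper":0.075}])

```text
clock: 13.9
tcp_pos: [437.4, -95.3, 203.4]
eef_rot: [-2.22, -2.219, 0.002]
wrist_force: [-0.4, -0.6, 0.7]
gripper_width: 74.8
grasp_force: 0.0
```

```bash
python3 - <<'E'
from h import *
c=eyes.camera('wrist'); hsv=cv2.cvtColor(c["image"],cv2.COLOR_BGR2HSV)
print(proj(c,[[444,-97,132],[444,-97,100]]).round(0).tolist())
m=cv2.inRange(hsv,(0,0,205),(180,50,255)); m[:,:240]=0; m[:,400:]=0; m[300:]=0
for ct in cv2.findContours(m,cv2.RETR_EXTERNAL,cv2.CHAIN_APPROX_NONE)[0]:
    if len(ct)>30:
        print(cv2.boundingRect(ct)); P=np.array([onz(c,*p[0],100)[:2] for p in ct],np.float32); print(cv2.minEnclosingCircle(P),P.min(0),P.max(0))
to(444,-97,82,0)
# gate posts again from top view (arm may hide)
cv2.imwrite('pics/w5.png',c['image']); np.save('w5.npy',c,allow_pickle=True)
E
```

```text
[[330.0, 216.0], [328.0, 202.0]]
(304, 177, 53, 33)
((445.1704406738281, -95.93479919433594), 21.166086196899414) [ 424.4218  -102.65488] [466.08185 -76.30789]
tcp [437.9 -95.9 204.3] yang -0.08 q6 -0.47 t 13.95 w 74.9 -> xyz [-0.0012, 0.0063, 0.1222] roll -0.08
```

Request:
carry_out(commands=[{"xyz":[-0.002,0.007,0.03],"roll":0,"gripper":0.075},{"xyz":[-0.002,0.007,0.07],"roll":0,"gripper":0.075},{"xyz":[-0.002,0.007,0.105],"roll":0,"gripper":0.075},{"xyz":[-0.002,0.007,0.122],"roll":0,"gripper":0.075},{"xyz":[-0.002,0.007,0.122],"roll":0,"gripper":0.075}], force=25)

```text
clock: 14.45
tcp_pos: [443.4, -97.5, 80.3]
eef_rot: [-2.22, -2.215, 0.003]
wrist_force: [0.2, -0.3, -0.1]
gripper_width: 75.1
grasp_force: 0.0
```

Request:
carry_out(commands=[{"xyz":[0,0,0],"roll":0,"gripper":0.03},{"xyz":[0,0,0],"roll":0,"gripper":0.03},{"xyz":[0,0,0],"roll":0,"gripper":0.03},{"xyz":[0,0,0],"roll":0,"gripper":0.03},{"xyz":[0,0,0],"roll":0,"gripper":0.03}], force=25)

```text
clock: 14.95
tcp_pos: [446.5, -98.3, 84.6]
eef_rot: [2.219, 2.218, 0.001]
wrist_force: [-1.2, -0.8, 6.6]
gripper_width: 43.8
grasp_force: 25.7
```

```bash
python3 -c "
from h import *
to(445,-98,82,0)"
```

```text
tcp [446.5 -98.3  84.6] yang -0.02 q6 -0.46 t 14.95 w 43.8 -> xyz [0.0003, -0.0015, 0.0026] roll -0.02
```

The width is 43.8 mm, so this tube fits. I'll carry it to just in front of the gate, with the foot raised, and look at the posts from there.

Request:
carry_out(commands=[{"xyz":[0,0,-0.02],"roll":2.7,"gripper":0.03},{"xyz":[0,0,-0.05],"roll":2.7,"gripper":0.03},{"xyz":[0.003,0.04,-0.05],"roll":2.7,"gripper":0.03},{"xyz":[0.006,0.08,-0.05],"roll":2.7,"gripper":0.03},{"xyz":[0.01,0.12,-0.05],"roll":2.7,"gripper":0.03},{"xyz":[0.014,0.15,-0.04],"roll":2.7,"gripper":0.03},{"xyz":[0.014,0.15,-0.03],"roll":2.7,"gripper":0.03},{"xyz":[0.014,0.15,-0.025],"roll":2.7,"gripper":0.03},{"xyz":[0.014,0.15,-0.025],"roll":2.7,"gripper":0.03},{"xyz":[0.014,0.15,-0.025],"roll":2.7,"gripper":0.03}], force=35)

```text
clock: 15.95
tcp_pos: [594.2, -83.5, 107.8]
eef_rot: [-2.274, -2.167, 0.0]
wrist_force: [0.1, 0.0, -0.1]
gripper_width: 43.6
grasp_force: 36.2
```

```bash
python3 - <<'E'
from h import *
to(597,-84,100,-2.7)
c=eyes.camera('wrist'); np.save('w6.npy',c,allow_pickle=True); cv2.imwrite('pics/w6.png',c['image'])
print(proj(c,[[635,-11,78],[565,-8,78],[600.2,-9.2,8],[606.8,130.7,8]]).round(0).tolist())
E
```

```text
tcp [594.2 -83.5 107.8] yang -2.75 q6 -0.28 t 15.95 w 43.6 -> xyz [-0.0003, 0.0028, 0.0078] roll -0.05
[[393.0, 102.0], [256.0, 103.0], [323.0, 102.0], [324.0, -141.0]]
```

View pics/w6.png

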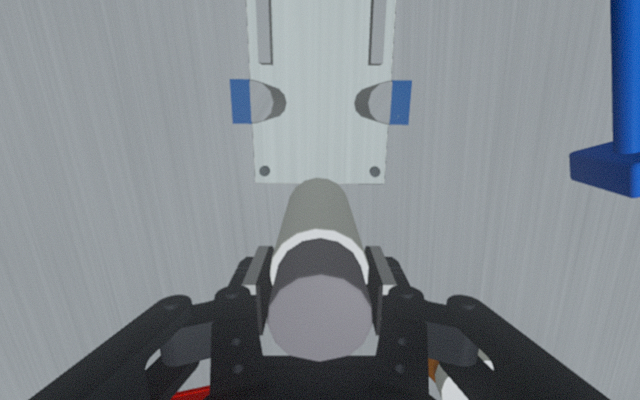

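The wrist view shows the blue post tops at x 231–250 and 390–411 on row 102. The plate holes are at (264,171) and (374,171), and the cap circle spans x 268–371 at row 310.

```bash
python3 - <<'E'
from h import *
c=np.load("w6.npy",allow_pickle=True).item(); im=c["image"]; hsv=cv2.cvtColor(im,cv2.COLOR_BGR2HSV)
m=cv2.inRange(hsv,(100,100,40),(130,255,255)); m[:, :220]=0; m[:,420:]=0; m[:70]=0; m[135:]=0
B=[]
for ct in cv2.findContours(m,cv2.RETR_EXTERNAL,cv2.CHAIN_APPROX_NONE)[0]:
    if len(ct)>30: r=cv2.minAreaRect(ct); B.append(onz(c,*r[0],78)); print("blue",np.round(r[0],1),np.round(r[1],1),B[-1].round(1))
print("gate78",np.mean(B,0).round(1))
g=cv2.cvtColor(im,cv2.COLOR_BGR2GRAY)
H=[]
for x in(264,374):
    w=(g[163:180,x-8:x+9]<130); v,u=np.nonzero(w); p=(u.mean()+x-8,v.mean()+163); H.append(onz(c,*p,8)); print("hole",np.round(p,1),H[-1].round(1))
print("holes mid",np.mean(H,0).round(1))
for r in(170,150,135): print(r,[onz(c,x,r,8).round(1)[:2].tolist() for x in (255,384)])
print("row320",[onz(c,x,320,155).round(1)[:2].tolist() for x in (267.5,371.5)])
print(g[320,255:285].tolist(),g[320,358:385].tolist())
print("row200 barrel",g[205,265:300].tolist(),g[205,340:372].tolist())
E
```

```text
blue [400.4 102.2] [19.1 43.4] [639. -11.  78.]
blue [240.4 100.5] [44.2 18.3] [557.   -6.3  78. ]
gate78 [598.   -8.7  78. ]
hole [264.3 170.5] [552.9 -56.8   8. ]
hole [374.4 171.2] [637.2 -61.4   8. ]
holes mid [595.1 -59.1   8. ]
170 [[545.9, -56.1], [644.5, -60.8]]
150 [[547.5, -40.9], [644.4, -45.5]]
135 [[548.6, -29.8], [644.3, -34.4]]
row320 [[575.8, -81.2], [612.2, -82.9]]
[40, 48, 53, 64, 64, 60, 57, 49, 41, 39, 65, 102, 109, 120, 130, 136, 137, 135, 134, 138, 140, 138, 136, 137, 135, 134, 139, 137, 136, 140] [143, 140, 144, 144, 141, 139, 146, 143, 140, 141, 141, 142, 136, 118, 76, 44, 45, 48, 55, 59, 69, 60, 66, 54, 52, 50, 43]
row200 barrel [157, 156, 152, 156, 157, 160, 157, 156, 158, 159, 162, 159, 157, 158, 155, 155, 159, 158, 157, 160, 164, 157, 142, 129, 128, 132, 129, 130, 128, 133, 129, 134, 131, 132, 132] [137, 129, 129, 130, 130, 128, 132, 128, 127, 142, 153, 158, 155, 156, 156, 158, 155, 157, 154, 152, 155, 155, 158, 159, 158, 158, 158, 156, 153, 156, 155, 159]
```

Request:
carry_out(commands=[{"xyz":[0,-0.0005,0.006],"roll":0.4,"gripper":0.03},{"xyz":[0,-0.0005,0.012],"roll":0.4,"gripper":0.03},{"xyz":[0,-0.0005,0.0135],"roll":0.4,"gripper":0.03},{"xyz":[0,-0.0005,0.0135],"roll":0.4,"gripper":0.03},{"xyz":[0,-0.0005,0.0135],"roll":0.4,"gripper":0.03}])

```text
clock: 16.5
tcp_pos: [594.6, -83.5, 94.2]
eef_rot: [2.281, 2.16, -0.0]
wrist_force: [-0.2, -0.2, -0.7]
gripper_width: 43.5
grasp_force: 36.2
```

```bash
python3 -c "
from h import *
to(597.8,-8.8,94,-3.1);to(596.2,-38.8,94,-3.1);print(read_state()['wrist_force'])"
```

```text
tcp [594.6 -83.5  94.2] yang -3.12 q6 -0.27 t 16.5 w 43.5 -> xyz [0.0747, -0.0009, 0.0002] roll -0.02
tcp [594.6 -83.5  94.2] yang -3.12 q6 -0.27 t 16.5 w 43.5 -> xyz [0.0447, -0.0008, 0.0002] roll -0.02
[-0.23884928 -0.22717266 -0.65574573]
```

Request:
carry_out(commands=[{"xyz":[0.012,-0.0008,0],"roll":0,"gripper":0.03},{"xyz":[0.024,-0.0008,0],"roll":0,"gripper":0.03},{"xyz":[0.034,-0.0008,0],"roll":0,"gripper":0.03},{"xyz":[0.042,-0.0008,0],"roll":0,"gripper":0.03},{"xyz":[0.048,-0.0008,0],"roll":0,"gripper":0.03},{"xyz":[0.053,-0.0008,0],"roll":0,"gripper":0.03},{"xyz":[0.058,-0.0008,0],"roll":0,"gripper":0.03},{"xyz":[0.062,-0.0008,0],"roll":0,"gripper":0.03}])

```text
clock: 17.3
tcp_pos: [597.2, -21.2, 94.2]
eef_rot: [2.281, 2.16, -0.0]
wrist_force: [0.4, -0.7, -1.2]
gripper_width: 43.7
grasp_force: 36.2
```

```bash
python3 -c "
from h import *
to(597.8,-8.8,94,-3.1)"
```

```text
tcp [597.2 -21.2  94.2] yang -3.13 q6 -0.17 t 17.3 w 43.7 -> xyz [0.0124, -0.0001, 0.0002] roll -0.03
```

No contact so far. Continue through the gate gently.

Request:
carry_out(commands=[{"xyz":[0.004,0,0],"roll":0,"gripper":0.03},{"xyz":[0.008,0,0],"roll":0,"gripper":0.03},{"xyz":[0.012,0,0],"roll":0,"gripper":0.03},{"xyz":[0.015,0,0],"roll":0,"gripper":0.03},{"xyz":[0.018,0,0],"roll":0,"gripper":0.03},{"xyz":[0.022,0,0],"roll":0,"gripper":0.03}])

```text
clock: 17.9
tcp_pos: [598.4, 0.6, 94.2]
eef_rot: [2.281, 2.16, -0.0]
wrist_force: [-0.4, -0.1, -0.6]
gripper_width: 43.4
grasp_force: 36.2
```

Request:
carry_out(commands=[{"xyz":[0.008,0,0],"roll":0,"gripper":0.03},{"xyz":[0.02,0,0],"roll":0,"gripper":0.03},{"xyz":[0.035,0,0],"roll":0,"gripper":0.03},{"xyz":[0.05,0,0],"roll":0,"gripper":0.03},{"xyz":[0.065,0,0],"roll":0,"gripper":0.03},{"xyz":[0.08,0,0],"roll":0,"gripper":0.03},{"xyz":[0.09,0,0],"roll":0,"gripper":0.03},{"xyz":[0.097,0,0],"roll":0,"gripper":0.03},{"xyz":[0.1,0,0],"roll":0,"gripper":0.03},{"xyz":[0.102,0,0],"roll":0,"gripper":0.03}])

```text
clock: 18.9
tcp_pos: [603.9, 102.4, 94.2]
eef_rot: [2.281, 2.16, -0.0]
wrist_force: [-0.1, -0.4, -1.3]
gripper_width: 43.1
grasp_force: 36.2
```

Request:
carry_out(commands=[{"xyz":[0.001,0,0],"roll":0,"gripper":0.03},{"xyz":[0.002,0,0],"roll":0,"gripper":0.03},{"xyz":[0.003,0,0],"roll":0,"gripper":0.03},{"xyz":[0.003,0,0],"roll":0,"gripper":0.03}])

```text
clock: 19.3
tcp_pos: [604.1, 105.2, 94.2]
eef_rot: [-2.281, -2.16, 0.0]
wrist_force: [0.3, -0.4, -0.4]
gripper_width: 43.4
grasp_force: 36.2
```

Request:
carry_out(commands=[{"xyz":[0.001,0,0],"roll":0,"gripper":0.03},{"xyz":[0.002,0,0],"roll":0,"gripper":0.03},{"xyz":[0.003,0,0],"roll":0,"gripper":0.03},{"xyz":[0.003,0,0],"roll":0,"gripper":0.03}])

```text
clock: 19.7
tcp_pos: [604.3, 107.9, 94.3]
eef_rot: [2.28, 2.16, -0.001]
wrist_force: [-0.1, -2.2, 0.9]
gripper_width: 43.3
grasp_force: 36.2
```

Light contact with the stop. Lower onto the plate and check before releasing.

Request:
carry_out(commands=[{"xyz":[0,0,0.001],"roll":0,"gripper":0.03},{"xyz":[0,0,0.002],"roll":0,"gripper":0.03},{"xyz":[0,0,0.0025],"roll":0,"gripper":0.03},{"xyz":[0,0,0.0025],"roll":0,"gripper":0.03}])

```text
clock: 20.1
tcp_pos: [604.7, 107.9, 92.9]
eef_rot: [2.28, 2.16, -0.0]
wrist_force: [-2.3, -3.6, 6.5]
gripper_width: 43.3
grasp_force: 36.8
```

Request:
carry_out(commands=[{"xyz":[0,0,0],"roll":0,"gripper":0.05},{"xyz":[0,0,0],"roll":0,"gripper":0.065},{"xyz":[0,0,0],"roll":0,"gripper":0.065},{"xyz":[0,0,-0.02],"roll":0,"gripper":0.065},{"xyz":[0,0,-0.06],"roll":0,"gripper":0.065},{"xyz":[0,0,-0.11],"roll":0,"gripper":0.065},{"xyz":[0,0,-0.15],"roll":0,"gripper":0.065},{"xyz":[-0.05,0,-0.17],"roll":0,"gripper":0.065},{"xyz":[-0.07,0,-0.17],"roll":0,"gripper":0.065},{"xyz":[-0.07,0,-0.17],"roll":0,"gripper":0.065}])

```text
clock: 21.1
tcp_pos: [600.9, 36.2, 262.8]
eef_rot: [2.283, 2.155, 0.002]
wrist_force: [0.5, 0.3, -1.2]
gripper_width: 65.2
grasp_force: 0.0
```

```bash
python3 - <<'E'
from h import *
c=eyes.camera('wrist'); im=c["image"]; hsv=cv2.cvtColor(im,cv2.COLOR_BGR2HSV)
print(read_state()['tcp_pos'])
print("expect cap,rim,foot",proj(c,[[604.2,108.5,140],[604.2,108.5,108],[605.4,131,78]]).round(0).tolist())
m=cv2.inRange(hsv,(0,0,215),(180,30,255)); m[300:]=0
for ct in cv2.findContours(m,cv2.RETR_EXTERNAL,cv2.CHAIN_APPROX_NONE)[0]:
    if len(ct)>30:
        P=np.array([onz(c,*p[0],108)[:2] for p in ct],np.float32); print(cv2.boundingRect(ct),cv2.minEnclosingCircle(P),P.min(0),P.max(0))
k=cv2.inRange(hsv,(100,120,40),(130,255,255)); k[300:]=0
for ct in cv2.findContours(k,cv2.RETR_EXTERNAL,cv2.CHAIN_APPROX_NONE)[0]:
    if len(ct)>30: r=cv2.boundingRect(ct); print("blue",r,onz(c,r[0]+r[2]/2,r[1]+r[3],78).round(1))
E
```

```text
[600.44139473  37.64873814 261.76079604]
expect cap,rim,foot [[318.0, 105.0], [318.0, 105.0], [318.0, 80.0]]
blue (353, 209, 8, 18) [638.9 -21.4  78. ]
blue (447, 99, 69, 156) [778.  -63.4  78. ]
blue (277, 69, 84, 14) [606.  128.6  78. ]
```

```bash
python3 - <<'E'
from h import *
c=eyes.camera('wrist'); im=c["image"]; g=cv2.cvtColor(im,cv2.COLOR_BGR2GRAY)
ci=cv2.HoughCircles(cv2.GaussianBlur(g[60:160,260:380],(3,3),0),cv2.HOUGH_GRADIENT,1,10,param1=80,param2=12,minRadius=18,maxRadius=32)
if ci is not None:
    for u,v,r in ci[0][:4]: print(u+260,v+60,r,onz(c,u+260,v+60,140).round(1),onz(c,u+260,v+60,108).round(1))
cv2.imwrite('pics/w8.png',im)
hs=eyes.camera('scene'); hv=cv2.cvtColor(hs["image"],cv2.COLOR_BGR2HSV)
print("scene expected cap/foot",proj(hs,[[604.2,108.5,140],[604.2,108.5,8]]).round(0).tolist())
print(g[60:150:3,318].tolist())
E
```

```text
316.5 108.5 24.6 [601.9 107.8 140. ] [601.6 107.4 108. ]
scene expected cap/foot [[361.0, 217.0], [357.0, 243.0]]
[154, 154, 151, 140, 88, 93, 96, 126, 162, 146, 148, 144, 144, 146, 143, 145, 145, 145, 146, 147, 150, 147, 146, 148, 155, 181, 182, 182, 182, 185]
```

```bash
python3 -c "
from h import *
print(env.sign_off())"
```

```text
the job is handed in; nothing more can be done
None
```

The job is handed in, with no verdict shown: the tamper lies flat in the tool tray, the tube that fits went through the gate without touching the posts and stands against the end stop, the oversize tube stands in the red crate, and the jar, bottle and beaker were not touched.

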